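# Gauge a chair rail against the T-handled flip stop

### The arm

A 7-joint arm with a two-finger parallel gripper is mounted at the origin on the work surface. World frame = base frame: x ahead of the robot, y to its left, z up, the work surface at z = 0. Lengths are in m, angles in rad, forces in N, time in s.
With the tool pointing down it reaches from about 0.35 to 0.9 m from the base axis. Payload 8.1 kg.
Tool frame: the origin (TCP) lies midway between the tips of the shut fingers; the grasp point (between the pads) lies 19 mm behind it; z points along the fingers, x is the direction in which the jaws open and shut, and the axes are right-handed (so a half turn about z gives the same grasp; the last joint's range is limited). The gripper opens to 85 mm and grips with 20 to 120 N. Pads are 22 mm wide; open, the fingers measure 114 mm over their backs; the gripper's body (76 mm by 85 mm) begins 54 mm behind the grasp point. The pads swing forward as they close: fully open they stand 13 mm farther back than shut.
Start: joints at [-1.266, 0.434, 0.025, 1.573, -0.012, 1.134, -0.075], TCP at [0.248, 0.574, 0.231] pointing down, gripper open.
Joint ranges: [-2.62, 2.62], [-0.44, 2.09], [-1.27, 1.32], [0.08, 2.57], [-1.32, 4.46], [0.12, 2], [-2.74, 2.74]. Speed limits (rad/s): [2.22, 2.22, 3.01, 3.01, 3.14, 3.14, 3.14].

### API

Orientations are given as a 3x3 rotation matrix whose columns are the frame's x, y, z axes.
In Python, from workcell import bot gives the robot as it stands. The module is installed in compiled form; this text tells all that it offers.
- The arm moves only by the shell command python3 -m pendant 'ROWS' [FORCE]. ROWS is text: rows parted by semicolons, each of 7 numbers parted by spaces: the shift along the tool's x, y, z in cm, then the turn, a rotation vector about the tool's x, y, z in rad, then the finger opening in cm, from 0 to 8.54. A call has 1 to 5 rows; each row is the pose to reach, as a shift and turn from the pose commanded when the call began, along the tool's axes at that moment; what a row does not reach only later rows make up. A row lasts 1/8 s, in which the tool goes at most 62.5 mm and 10.7 degrees, less where a joint would pass 70% of its speed; a pose out of reach is approached as far as the arm can. A call with a gripper value outside its range is refused whole. The fingers move at their own pace and stop on an object; FORCE is the grip in N (left out, the last holds). Time passes only in rows, so rows that repeat a pose let the fingers close. It gives the time, the measured TCP pose, the force and the opening at its end, in the units of the state.
- bot.read_state(): the state, without advancing time (a new reading comes with each control period).
- bot.read_camera(name): name is "scene" or "top" or "wrist"; returns a dict with "frame" (384x512x3 uint8, blue, green, red), "K" (3x3 intrinsics, pixels), "cam_to_world" (4x4, takes a point from camera to world coordinates); the wrist camera has in their place "hand_eye" (4x4, takes a point from camera to tool coordinates, whose origin is the TCP and whose axes are the tool frame's). Camera axes: x right, y down, z forward; pixel columns grow to the right and rows downward; lengths in m; the calibration is good to about 2 mm. A picture is of the moment at which its call begins: read the wrist's pose just before it. There is no depth.
- bot.job_done(): hands the job in, once; it reports no verdict.
Trained networks look in a picture, given as the dict that the camera call returned (one of the last four; its "shot" number tells which), for a name from the list of things; names that differ only in an ending like _2 or _b are one class to them, and where a whole thing is asked for, a point or a joint stands for the part that bears it (a point fixed in the world has none). Each returns a list of dicts, best first, with "score" (0 to 1); they miss things now and then, are a little off and sometimes report something else, mostly with a low value. They report only what shows in the picture. A call takes as long as a camera call. They do not tell look-alikes from the thing itself.
- bot.find_in(target, picture): "extent" ([left, top, right, bottom] in pixels, round what is visible of it).
- bot.outline_of(target, picture): "mask" (384x512 bool, what is visible of it) and "extent" ([left, top, right, bottom] in pixels, round what is visible of it).
- bot.place_of(target, picture): "position" ([column, row] in pixels: a listed point, or the origin of a listed thing).
The state is a dict: "clock": time; "q": joint angles; "qvel": joint speeds; "joint_torque": joint torques, N m; "tool_pos": TCP position; "eef_rot": TCP orientation; "ft_force": force on the tool from outside, world axes, zero at the start; "wrist_torque": the same for the moment, N m; "grip_width": finger opening in m.
Only numpy, scipy, OpenCV 4.12 (cv2) and the standard library are available. Lean on these libraries where they do the work, as an engineer would, in place of code of your own. Each camera call takes 0.05 s, during which the arm holds its last target. There are 200 camera calls.

### The job

On the cutting jig, flip down the stop that has the T-shaped handle, so that its leaf lies flat across the fence, then slide the dark rail along the channel until its end rests against that leaf. Then flip the same stop back up to upright and leave the rail where it was gauged, lying in the channel. Leave the plain stop standing.

Things in the scene. Friction and masses are not known exactly. Their poses are not given: they have to be found in the camera images.
- rail_mid (a point): Centre, half-way up, of the loose dark rail: 210 mm long (y), 34 wide (x), 46 tall (z), 0.3 kg. It lies in the 41 mm wide channel of a fixed wooden jig with a board 18 mm thick, between a fence on the far side (top 38 mm above the bench) and a lip on the robot's side (top 30 mm). The rail's top is 64 mm above the bench: pinch it across above the fence, or push its end. Starts between the stops.
- tee_gauge (a point): Fixed point in mid-channel, 41 mm above the bench (as the rail), where the T-handled stop's leaf (18 mm wide) crosses when down; the rail resting against it has its centre 114 mm from here, towards the jig's middle. x: across the channel, away from the robot; y: along it. The hinge pin is parallel to y, 70 mm from here along +x, 46 mm above the bench. This stop may be at either end of the jig.
- tee_handle (a point): Centre of the T-handle, a round aluminium bar of 16 mm diameter, 40 mm long along the channel, across the free end of the T-handled stop's leaf, 125 mm from the hinge pin. Leaf down: 55 mm to the robot's side of tee_gauge, 46 mm above the bench. Upright: above the pin, 171 mm above the bench. Pinched by its two ends from above, it turns between the fingers as it is led along its arc.
- tee_leaf (a joint): Angle of the T-handled stop's leaf in rad: 0 = down, level across fence and channel, pointing to the robot; 1.57 = upright; 1.92 = leaning back at its limit. Starts at 1.45 to 1.85. Aluminium bar 18 mm wide, 14 mm thick, 0.15 kg. The hinge is slightly stiff (under 3 N at the handle): it holds the leaf within 25 degrees of upright; lower than 50 degrees above level the leaf sinks by itself.
- plain_leaf (a joint): Angle of the plain stop's leaf in rad, measured the same way (0 = down, 1.57 = upright, 1.92 = limit). It stands at the other end of the jig and has the same hinge and leaf, 125 mm long, but no crosswise handle. It starts at 1.45 to 1.85 and is to be left standing.
Mind the look-alikes: they are no part of the job. Leave any purple or red look-alike of the part that bears rail_mid alone.

How it is judged:
By the outcome, as a careful person would: the job done as asked, in the order asked, and still so for the second after the job is handed in, with the robot touching nothing.
It also fails if it takes over 58 s, if anything falls off the work surface, if the arm or the gripper's body presses on something with over 40 N, if the wrist force passes 120 N, or if a joint passes its speed limit or range.

## Working session

There is one attempt and no reset: what is moved stays moved. The work goes in short steps, Python scripts to look and compute and a shell command to move; the robot and the scene stay as the last step left them, time stands still between calls to the robot, and variables do not carry over. Pictures are saved under pics/ and viewed, on a budget of 10 in all, crops included, one or two more only if the job needs it, and the job is handed in when it is done.

```bash
mkdir -p pics
cat > h.py <<'E'
from workcell import bot
import numpy as np, cv2
def cam(n):
    s=bot.read_state(); p=bot.read_camera(n)
    if n=="wrist":
        T=np.eye(4);T[:3,:3]=s["eef_rot"];T[:3,3]=s["tool_pos"]; p["T"]=T@np.array(p["hand_eye"])
    else: p["T"]=np.array(p["cam_to_world"])
    return p
def ray(p,px):
    d=p["T"][:3,:3]@np.linalg.inv(p["K"])@[px[0],px[1],1]; return p["T"][:3,3],d/np.linalg.norm(d)
def tri(rs):
    A=0;b=0
    for o,d in rs:
        M=np.eye(3)-np.outer(d,d);A=A+M;b=b+M@o
    x=np.linalg.solve(A,b); return x,[np.linalg.norm(np.cross(x-o,d)) for o,d in rs]
def atz(p,px,z):
    o,d=ray(p,px); return o+d*(z-o[2])/d[2]
def proj(p,X):
    c=np.linalg.inv(p["T"])@np.append(X,1); u=p["K"]@c[:3]; return u[:2]/u[2]
E
python3 - <<'E'
from h import *
np.set_printoptions(precision=4,suppress=True)
s=bot.read_state();print(s["clock"],s["tool_pos"],s["eef_rot"],s["ft_force"],s["grip_width"])
ims=[]
P={}
for n in("scene","top"):
    p=cam(n);P[n]=p;print(n,p["T"][:3,3]);ims.append(p["frame"].copy())
    for t in("rail_mid","tee_gauge","tee_handle"):
        for r in bot.place_of(t,p)[:4]:print(t,r["score"],r["position"])
    for t in("tee_leaf","plain_leaf"):
        for r in bot.find_in(t,p)[:3]:print(t,r["score"],r["extent"])
    cv2.imwrite(f"pics/{n}0.png",cv2.resize(p["frame"],(800,600)))
E
```

```text
0.0 [0.2477 0.5732 0.2305] [[ 0.3966  0.918  -0.0005]
 [ 0.918  -0.3966 -0.0015]
 [-0.0016  0.0002 -1.    ]] [ 0.4056  0.5185 -0.2286] 0.08528102103485447
scene [1.4269 0.0243 0.6843]
rail_mid 0.9 [153.1, 156.6]
rail_mid 0.73 [360.4, 172.4]
rail_mid 0.62 [257.1, 206.8]
tee_handle 0.78 [181.5, 178.8]
tee_leaf 0.66 [175.9, 174.7, 192.7, 213.4]
plain_leaf 0.74 [335.8, 191.6, 346.8, 231.4]
top [ 0.3081 -0.0136  1.2894]
rail_mid 0.7 [247.1, 161.9]
rail_mid 0.67 [377.8, 275.5]
rail_mid 0.57 [122.8, 245.0]
tee_handle 0.7 [321.4, 124.0]
tee_leaf 0.57 [309.6, 122.7, 333.2, 150.1]
plain_leaf 0.49 [159.5, 99.6, 173.3, 129.4]
```

View pics/scene0.png

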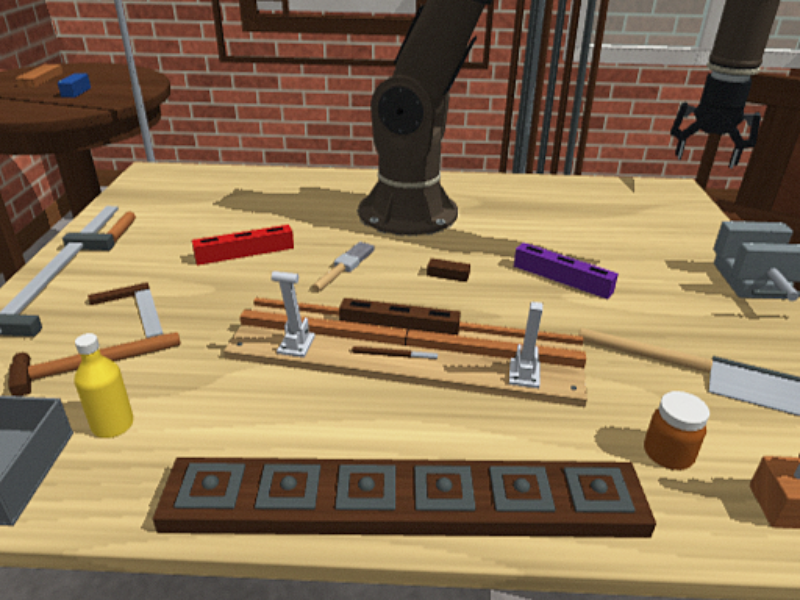

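View pics/top0.png

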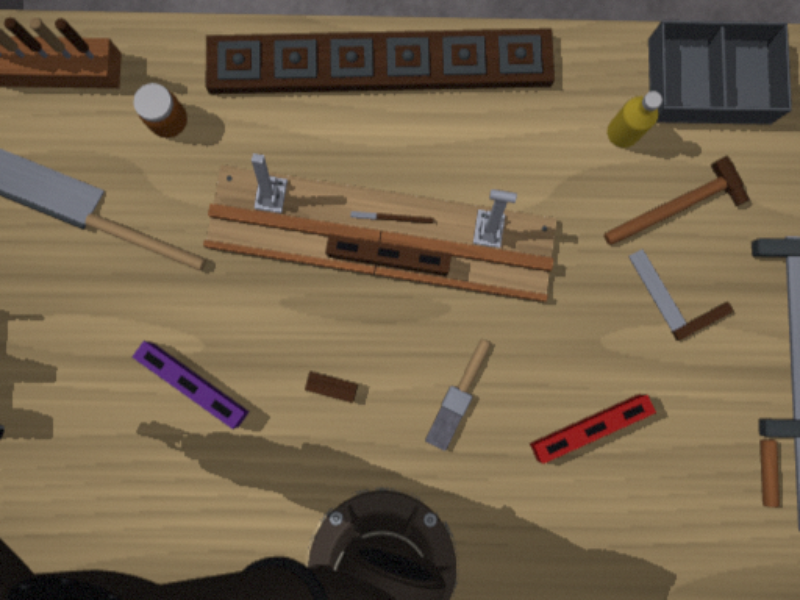

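Scene view (800×600): the T stop is at the left (285,277) and the plain stop at the right (535,305). The dark rail lies in the channel at (400,315). In the top view the T handle is at (502,197), the plain leaf at (262,165) and the rail at (388,253).

Could be mistaken for the rail (top view): red block (593,428), purple block (190,385), small dark block (333,387). I choose the brown one in the channel (388,253). For the stop I choose the one with the crossbar, at (502,197).

Run:
```python
from h import *
np.set_printoptions(precision=4,suppress=True)
a=cam("scene");b=cam("top")
def near(p,t,px): return min(bot.place_of(t,p),key=lambda r:np.hypot(*(np.array(r["position"])-px)))["position"]
ra,rb=near(a,"rail_mid",(256,202)),near(b,"rail_mid",(248,162))
ha,hb=near(a,"tee_handle",(182,178)),near(b,"tee_handle",(321,125))
print("rail",tri([ray(a,ra),ray(b,rb)]));print("handle",tri([ray(a,ha),ray(b,hb)]))
k=.64
for n,u,z in(("fenceL",(210,206),.038),("fenceR",(552,260),.038),("lipL",(205,241),.03),("lipR",(548,295),.03)):
    print(n,atz(b,np.array(u)*k,z))
for t,p,z in(("top",b,.064),):
    m=min(bot.outline_of("rail_mid",p),key=lambda r:abs(r["extent"][0]-210)+abs(r["extent"][1]-150));
    pts=np.argwhere(m["mask"])[:,::-1]; w=np.array([atz(p,q,z)[:2] for q in pts]);print("rail rect",m["extent"],cv2.minAreaRect(w.astype(np.float32)*1000))
c=b["frame"][95:205,115:375];cv2.imwrite("pics/crop1.png",cv2.resize(c,None,fx=3,fy=3,interpolation=cv2.INTER_CUBIC))
```

```text
rail (array([0.5192, 0.0025, 0.0366]), [np.float64(0.0018388054413088304), np.float64(0.0018388054413088328)])
handle (array([ 0.5931, -0.1811,  0.1605]), [np.float64(0.00011000484434132705), np.float64(0.000110004844341467)])
fenceL [0.6016 0.3063 0.038 ]
fenceR [ 0.5173 -0.2834  0.038 ]
lipL [0.5417 0.3142 0.03  ]
lipR [ 0.4577 -0.2778  0.03  ]
rail rect [208.0, 152.2, 289.1, 175.6] ((518.3711547851562, -1.3445205688476562), (209.38430786132812, 40.80550003051758), 81.94839477539062)
```

View pics/crop1.png

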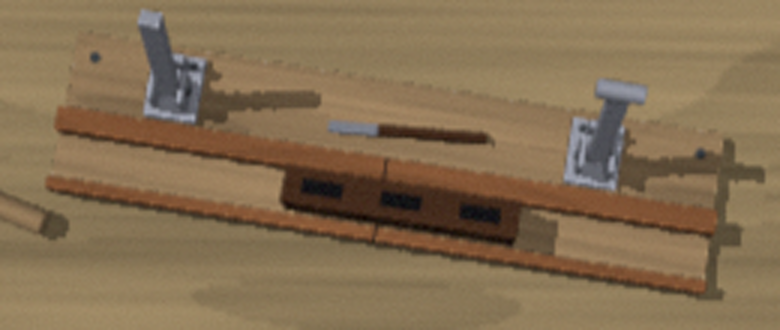

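Close crop: the T crossbar is at (620,92) on the right stop. The rail, with three dark slots, is in the channel at (400,203), and the channel is clear up to the T stop. The rail and handle fixes agree with the text: the rail's target is about 55 mm towards −y. Next I move above the handle.

```bash
python3 -m pendant '-4 4.4 -1 0 0 0 8.5;-8 8.8 -2 0 0 0 8.5;-12 13.2 -3 0 0 -0.09 8.5;-16 17.6 -4 0 0 -0.18 8.5;-20 22 -5 0 0 -0.266 8.5'; python3 -c "
from h import *
s=bot.read_state();R=s['eef_rot'];print(np.round(R.T@(np.array([.593,-.181,.30])-s['tool_pos'])*100,2), np.arctan2(R[1,0],R[0,0]))"
```

```text
clock: 1.58
tool_pos: [0.3712, 0.3011, 0.2819]
eef_rot: [[0.139, 0.99, 0.001], [0.99, -0.139, 0.001], [0.001, 0.001, -1.0]]
ft_force: [0.2, -0.1, 0.6]
grip_width: 0.0851
[-44.66  28.65  -1.83] 1.4317101229912153
```

```bash
python3 -m pendant '-4.8 3 -0.4 0 0 0 8.5;-9.6 6 -0.8 0 0 0 8.5;-14.4 9 -1.2 0 0 0 8.5;-19.2 12 -1.5 0 0 0 8.5;-24 15 -1.8 0 0 0 8.5' && python3 -m pendant '-4.6 2.5 0 0 0 0 8.5;-9.2 5 0 0 0 0 8.5;-13.8 7.5 0 0 0 0 8.5;-18 9 0 0 0 0 8.5;-20.6 10 0 0 0 0 8.5'
python3 - <<'E'
from h import *
np.set_printoptions(precision=4,suppress=True)
p=cam("wrist");print(bot.read_state()["clock"],p["T"])
for t in("tee_handle","rail_mid"):
    for r in bot.place_of(t,p)[:3]:print(t,r["score"],r["position"])
print("proj handle",proj(p,[.593,-.181,.1605]),proj(p,[.519,0,.041]))
cv2.imwrite("pics/w1.png",p["frame"])
E
```

```text
clock: 2.2
tool_pos: [0.4856, 0.0424, 0.2998]
eef_rot: [[0.141, 0.99, 0.001], [0.99, -0.141, 0.0], [0.001, 0.001, -1.0]]
ft_force: [1.8, 0.5, 0.3]
grip_width: 0.0851
clock: 2.82
tool_pos: [0.5549, -0.1767, 0.2993]
eef_rot: [[0.144, 0.99, 0.0], [0.99, -0.144, -0.001], [-0.001, 0.0, -1.0]]
ft_force: [0.6, 0.0, 0.1]
grip_width: 0.085
2.875 [[ 0.1443  0.9474  0.2855  0.4825]
 [ 0.9895 -0.1379 -0.0424 -0.166 ]
 [-0.0008  0.2887 -0.9574  0.4411]
 [ 0.      0.      0.      1.    ]]
rail_mid 0.84 [383.9, 113.3]
proj handle [253.8556 215.9173] [384.7014 109.388 ]
```

View pics/w1.png

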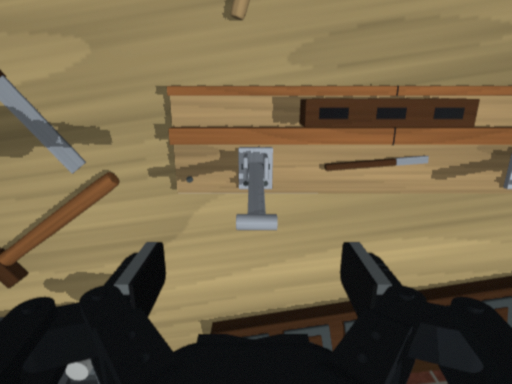

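The wrist view shows the T handle at (257,222), straight across in line with the jaws. The jig is level in the image, so the yaw is right, and the rail is at (390,113). I now refine the handle position and lean angle from three views.

Run:
```python
from h import *
np.set_printoptions(precision=4,suppress=True)
p=cam("wrist");r=bot.place_of("tee_handle",p)[:1];print(r)
m=bot.outline_of("rail_mid",p)[0]
X=np.array([.99,-.1425,0]);Y=np.array([.1425,.99,0])
w=np.array([atz(p,q,.064)[:2] for q in np.argwhere(m["mask"])[:,::-1]])
print("rail rect",m["extent"],cv2.minAreaRect(w.astype(np.float32)*1000))
b=cam("top")
rw=ray(p,(257,222))
for name,others in(("w+top",[ray(b,(321.4,124.6))]),("pair",[])):
    if others:
        x,e=tri([rw]+others);print(name,x,e,x@X,x@Y)
for z in(.16,.165,.17):
    x=atz(p,(257,222),z);print(z,x,x@X,x@Y)
for n,u in(("rail top L",(303,98)),("railtop R",(478,98)),("railtopL'",(303,128)),("R'",(476,128))):
    x=atz(p,u,.064);print(n,x@X,x@Y)
x=atz(p,(396,127),.038);print("fence near edge",x@X)
s=bot.read_state();print(s["tool_pos"],s["tool_pos"]@X,s["tool_pos"]@Y)
```

```text
[{'position': [255.1, 221.7], 'score': 0.9}]
rail rect [297.3, 97.1, 480.1, 128.0] ((521.1255493164062, -5.62603759765625), (217.31097412109375, 36.48135757446289), 81.66841125488281)
w+top [ 0.5958 -0.1779  0.1707] [np.float64(0.0006859054518476382), np.float64(0.0006859054518476657)] 0.615209450619181 -0.09118904811276864
0.16 [ 0.5999 -0.1778  0.16  ] 0.61920321015551 -0.09053377929981438
0.165 [ 0.5978 -0.1776  0.165 ] 0.6171010178485594 -0.09060550163147649
0.17 [ 0.5957 -0.1773  0.17  ] 0.6149988255416087 -0.0906772239631386
rail top L 0.49935376203196613 -0.03430336084293624
railtop R 0.499881147109339 0.17536603946508966
railtopL' 0.5347114911647235 -0.03268172248460632
R' 0.5352349761582504 0.18045017399265245
fence near edge 0.5360391956692404
[ 0.555  -0.1725  0.2993] 0.5740805245252752 -0.09171220687217263
```

```bash
python3 -m pendant '0 4.2 2 0 0 0 8.5;0 4.2 6 0 0 0 8.5;0 4.2 10 0 0 0 7;0 4.2 13 0 0 0 6;0 4.2 15.4 0 0 0 5.5' && python3 -m pendant '0 0 0 0 0 0 5.5;0 0 0 0 0 0 5.5' 25
python3 - <<'E'
from h import *
np.set_printoptions(precision=4,suppress=True)
p=cam("wrist")
for t in("tee_handle",):
    for r in bot.place_of(t,p)[:3]:print(t,r["score"],r["position"])
print(proj(p,[.616*.99-.0915*.1425,-.616*.1425-.0915*.99,.1675]))
s=bot.read_state();T=np.array(s["tool_pos"])-s["eef_rot"]@[0,0,.021];print("grasp pt",T,proj(p,T))
cv2.imwrite("pics/w2.png",p["frame"])
E
```

```text
clock: 3.8
tool_pos: [0.5963, -0.1782, 0.144]
eef_rot: [[0.139, 0.99, -0.001], [0.99, -0.139, 0.001], [0.001, -0.001, -1.0]]
ft_force: [-0.1, 0.7, 0.4]
grip_width: 0.0552
clock: 4.05
tool_pos: [0.5972, -0.1795, 0.1464]
eef_rot: [[0.141, 0.99, 0.001], [0.99, -0.141, -0.0], [0.0, 0.001, -1.0]]
ft_force: [0.4, -0.6, 0.3]
grip_width: 0.0548
tee_handle 0.7 [255.6, 266.0]
[254.8487 266.6279]
grasp pt [ 0.5973 -0.1799  0.1677] [251.771  268.3342]
```

View pics/w2.png

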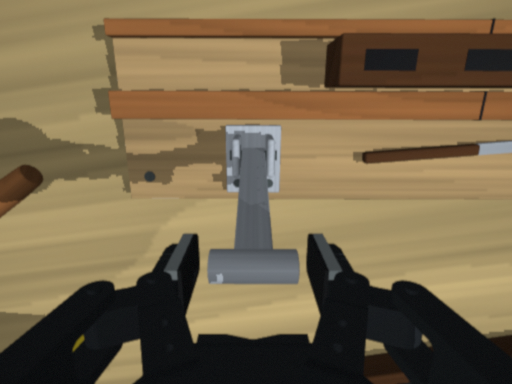

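The handle at (254,266) is centred between the pads (198–310), and the measured and projected grasp points agree. I close the fingers.

```bash
python3 -m pendant '0 0 0 0 0 0 3;0 0 0 0 0 0 3;0 0 0 0 0 0 3;0 0 0 0 0 0 3' 25
python3 - <<'E'
from h import *
s=bot.read_state();print(s["eef_rot"])
# arc: handle angle a from 1.80 ; shifts in tool y (=-(toward robot)) and z(down)
a0=np.arccos(-(.616-.587)/.125)
for a in np.linspace(a0,0,21): print(round(a,2), "y %.2f z %.2f"%(100*(-.125*np.cos(a)+.125*np.cos(a0)), -100*.125*(np.sin(a)-np.sin(a0))))
E
```

```text
clock: 4.65
tool_pos: [0.5977, -0.1794, 0.1465]
eef_rot: [[0.141, 0.99, 0.003], [0.99, -0.141, 0.001], [0.001, 0.003, -1.0]]
ft_force: [1.5, 2.4, 6.0]
grip_width: 0.0395
[[ 1.40842887e-01  9.90028120e-01  2.75738504e-03]
 [ 9.90031556e-01 -1.40844798e-01  5.10641201e-04]
 [ 8.93912489e-04  2.65797803e-03 -9.99996068e-01]]
1.8 y 0.00 z -0.00
1.71 y -1.11 z -0.21
1.62 y -2.23 z -0.32
1.53 y -3.36 z -0.33
1.44 y -4.48 z -0.24
1.35 y -5.59 z -0.05
1.26 y -6.68 z 0.24
1.17 y -7.74 z 0.63
1.08 y -8.76 z 1.12
0.99 y -9.73 z 1.69
0.9 y -10.65 z 2.35
0.81 y -11.50 z 3.09
0.72 y -12.28 z 3.90
0.63 y -12.99 z 4.78
0.54 y -13.61 z 5.72
0.45 y -14.15 z 6.71
0.36 y -14.59 z 7.74
0.27 y -14.94 z 8.82
0.18 y -15.20 z 9.92
0.09 y -15.35 z 11.03
0.0 y -15.40 z 12.16
```

```bash
python3 -m pendant '0 -1.1 -0.2 0 0 0 3;0 -2.2 -0.3 0 0 0 3;0 -3.4 -0.3 0 0 0 3;0 -4.5 -0.2 0 0 0 3;0 -5.6 0 0 0 0 3'
```

```text
clock: 5.28
tool_pos: [0.5416, -0.1713, 0.1463]
eef_rot: [[0.141, 0.99, 0.002], [0.99, -0.141, 0.001], [0.001, 0.002, -1.0]]
ft_force: [2.6, 4.0, 4.7]
grip_width: 0.0398
```

Low force and the grip is still held, so I continue down the arc.

```bash
python3 -m pendant '0 -1.1 0.3 0 0 0 3;0 -2.2 0.7 0 0 0 3;0 -3.2 1.2 0 0 0 3;0 -4.1 1.7 0 0 0 3;0 -5.1 2.4 0 0 0 3' && python3 -m pendant '0 -0.9 0.7 0 0 0 3;0 -1.6 1.5 0 0 0 3;0 -2.3 2.4 0 0 0 3;0 -3 3.4 0 0 0 3;0 -3.5 4.3 0 0 0 3'
```

```text
clock: 5.9
tool_pos: [0.4902, -0.1639, 0.1212]
eef_rot: [[0.141, 0.99, 0.0], [0.99, -0.141, 0.001], [0.001, 0.0, -1.0]]
ft_force: [2.0, 4.8, -0.0]
grip_width: 0.0399
clock: 6.52
tool_pos: [0.4552, -0.1589, 0.0778]
eef_rot: [[0.141, 0.99, -0.001], [0.99, -0.141, 0.001], [0.001, -0.001, -1.0]]
ft_force: [1.8, 6.2, 1.3]
grip_width: 0.0395
```

```bash
python3 -m pendant '0 -0.4 1 0 0 0 3;0 -0.8 2.1 0 0 0 3;0 -1 3.2 0 0 0 3;0 -1.2 4.3 0 0 0 3;0 -1.2 5.3 0 0 0 3'
```

```text
clock: 7.15
tool_pos: [0.4425, -0.157, 0.0246]
eef_rot: [[0.141, 0.99, -0.002], [0.99, -0.141, 0.001], [0.001, -0.003, -1.0]]
ft_force: [-0.4, 5.9, 1.3]
grip_width: 0.0394
```

```bash
python3 -m pendant '0 0 0 0 0 0 6;0 0 0 0 0 0 6;0 0 0 0 0 0 6;0 0 -4 0 0 0 6;0 0 -9 0 0 0 6' && python3 -m pendant '4 -2 -5 0 0 0 8.5;9 -2 -9 0 0 0 8.5;12 -2 -10 0 0 0 8.5;12 -2 -10 0 0 0 8.5'
python3 - <<'E'
from h import *
np.set_printoptions(precision=4,suppress=True)
p=cam("wrist")
m=bot.outline_of("rail_mid",p)[0];print(m["extent"],bot.place_of("rail_mid",p)[:2],[r for r in bot.place_of("tee_handle",p)[:1]])
cv2.imwrite("pics/w3.png",p["frame"])
E
```

```text
clock: 7.78
tool_pos: [0.4432, -0.1583, 0.116]
eef_rot: [[0.142, 0.99, -0.002], [0.99, -0.142, -0.0], [-0.0, -0.002, -1.0]]
ft_force: [0.6, 0.1, 0.0]
grip_width: 0.0601
clock: 8.28
tool_pos: [0.4423, -0.0339, 0.2167]
eef_rot: [[0.137, 0.991, 0.003], [0.991, -0.137, 0.001], [0.002, 0.003, -1.0]]
ft_force: [0.3, -0.2, -0.3]
grip_width: 0.0851
[194.9, 209.9, 392.3, 253.8] [{'position': [289.0, 233.8], 'score': 0.93}] [{'position': [139.4, 185.8], 'score': 0.77}]
```

View pics/w3.png

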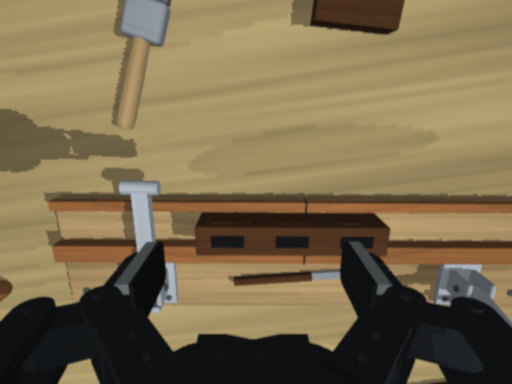

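The wrist view shows the T leaf flat across the fence and channel, handle at (139,186). The rail's end is at column 195 and the leaf's edge near 152, so a gap is still to be closed. The plain stop is still standing at (467,285).

Run:
```python
from h import *
np.set_printoptions(precision=4,suppress=True)
X=np.array([.99,-.1411,0]);Y=np.array([.1411,.99,0])
p=cam("wrist")
for n,u,z in(("leaf edge R",(154,225),.053),("leaf edge L",(133,225),.053),("handle",(139.4,185.8),.046),("rail L",(197,254),.064),("rail R",(388,254),.064),("rail mid",(289,233.8),.041),("net ext",(292,240),.064)):
    x=atz(p,u,z);print(n,x,x@X,x@Y)
s=bot.read_state();print(s["q"]);R=s["eef_rot"];t=.517*X+.071*Y+[0,0,.041];print(R.T@(t-s["tool_pos"])*100)
```

```text
leaf edge R [ 0.4824 -0.1527  0.053 ] 0.49917084334177736 -0.08311530138257942
leaf edge L [ 0.4792 -0.1754  0.053 ] 0.49911500469065284 -0.10606714645127589
handle [ 0.4384 -0.1603  0.046 ] 0.4566005136776141 -0.09688181359211046
rail L [ 0.5183 -0.11    0.064 ] 0.5285981334678601 -0.03580866868998743
rail R [0.548  0.0951 0.064 ] 0.5290876734829398 0.1714679538730429
rail mid [ 0.5198 -0.0071  0.041 ] 0.5156143668773755 0.06628515953098024
net ext [ 0.5164 -0.0062  0.064 ] 0.5121453213554765 0.0667244968049286
[-0.4138  0.1494  0.4337  2.0432 -0.0756  0.9651  1.4856]
[ 4.6565  7.5486 17.3692]
```

```bash
python3 -m pendant '1 2 0 0 0 0.18 8.5;2 4 2 0 0 0.36 8.5;3 6 4 0 0 0.54 8.5;4 7.5 5 0 0 0.72 8.5;4.4 7.5 5 0 0 0.9 8.5' && python3 -m pendant '0 0 0 0 0 0.17 8.5;0 0 0 0 0 0.34 8.5;0 0 0 0 0 0.51 8.5;0 0 0 0 0 0.67 8.5;0 0 0 0 0 0.67 8.5'
python3 - <<'E'
from h import *
np.set_printoptions(precision=4,suppress=True)
X=np.array([.99,-.1411,0]);Y=np.array([.1411,.99,0])
p=cam("wrist")
print([ (r["extent"],r["score"]) for r in bot.find_in("rail_mid",p)[:2]],bot.place_of("rail_mid",p)[:1])
s=bot.read_state();R=s["eef_rot"];print(s["q"],s["tool_pos"],s["tool_pos"]@X,s["tool_pos"]@Y);t=.517*X+.069*Y+[0,0,.041];print(R.T@(t-s["tool_pos"])*100,np.arctan2(R[1,0],R[0,0]))
for q in bot.place_of("rail_mid",p)[:1]:
    x=atz(p,q["position"],.041);print(x@X,x@Y)
cv2.imwrite("pics/w4.png",p["frame"])
E
```

```text
clock: 9.15
tool_pos: [0.5219, -0.0045, 0.1638]
eef_rot: [[0.867, 0.498, -0.002], [0.498, -0.867, -0.002], [-0.003, 0.0, -1.0]]
ft_force: [-0.1, -0.6, 0.2]
grip_width: 0.0848
clock: 9.78
tool_pos: [0.5214, -0.0046, 0.1648]
eef_rot: [[0.99, -0.141, -0.001], [-0.141, -0.99, -0.001], [-0.001, 0.001, -1.0]]
ft_force: [0.2, -0.1, 1.0]
grip_width: 0.0849
[([231.3, 52.0, 276.1, 293.3], 0.86)] [{'position': [253.3, 178.8], 'score': 0.73}]
[-0.65    0.3995  0.7477  1.9503 -0.3385  0.9198  0.1286] [ 0.5215 -0.0041  0.1651] 0.516903433258277 0.06953860779280267
[ 0.0144  0.0499 12.4095] -0.13865462955710428
0.5177085003257371 0.07318395756745968
```

View pics/w4.png

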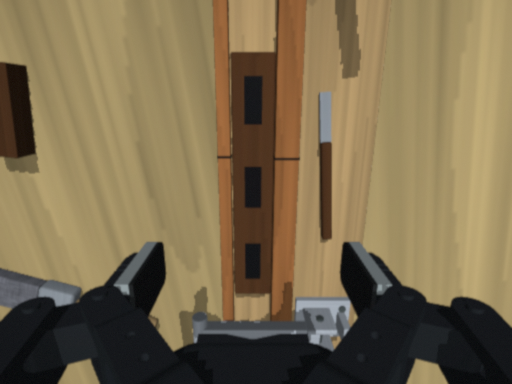

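The rail is centred between the jaws (columns 231–276, centre 254) and the yaw is aligned. I descend, grip gently and start the slide.

```bash
python3 -m pendant '0 0 4 0 0 0 6;0 0 8 0 0 0 6;0 0 11 0 0 0 6;0 0 12.1 0 0 0 6;0 0 12.1 0 0 0 6' 20 && python3 -m pendant '0 0 0 0 0 0 2.5;0 0 0 0 0 0 2.5;0 0 0 0 0 0 2.5;0 0 0 0 0 0 2.5' 20
```

```text
clock: 10.6
tool_pos: [0.5216, -0.0038, 0.0443]
eef_rot: [[0.99, -0.14, -0.001], [-0.14, -0.99, -0.0], [-0.001, 0.0, -1.0]]
ft_force: [0.2, -0.1, -0.0]
grip_width: 0.0599
clock: 11.1
tool_pos: [0.5225, -0.0035, 0.0454]
eef_rot: [[0.99, -0.14, 0.002], [-0.14, -0.99, 0.001], [0.002, -0.001, -1.0]]
ft_force: [-1.6, -0.2, 6.6]
grip_width: 0.0336
```

```bash
python3 -m pendant '0 0.8 0 0 0 0 2.5;0 1.6 0 0 0 0 2.5;0 2.4 0 0 0 0 2.5;0 3.2 0 0 0 0 2.5;0 3.8 0 0 0 0 2.5'
```

```text
clock: 11.72
tool_pos: [0.5177, -0.0397, 0.0454]
eef_rot: [[0.99, -0.139, 0.003], [-0.139, -0.99, 0.002], [0.002, -0.003, -1.0]]
ft_force: [1.8, 5.9, 5.6]
grip_width: 0.0336
```

```bash
python3 -m pendant '0 0.2 0 0 0 0 2.5;0 0.4 0 0 0 0 2.5;0 0.6 0 0 0 0 2.5;0 0.8 0 0 0 0 2.5'
```

```text
clock: 12.22
tool_pos: [0.5167, -0.0471, 0.0454]
eef_rot: [[0.99, -0.139, 0.003], [-0.139, -0.99, 0.002], [0.002, -0.003, -1.0]]
ft_force: [0.4, 5.9, 9.0]
grip_width: 0.0335
```

```bash
python3 -m pendant '0 0.15 0 0 0 0 2.5;0 0.3 0 0 0 0 2.5;0 0.3 0 0 0 0 2.5'
```

```text
clock: 12.6
tool_pos: [0.5162, -0.0504, 0.0454]
eef_rot: [[0.99, -0.139, 0.003], [-0.139, -0.99, 0.002], [0.002, -0.002, -1.0]]
ft_force: [1.3, 7.0, 7.4]
grip_width: 0.0339
```

```bash
for i in 1 2 3; do :; done; python3 -m pendant '0 0.1 0 0 0 0 2.5;0 0.2 0 0 0 0 2.5;0 0.2 0 0 0 0 2.5'; python3 -m pendant '0 0.1 0 0 0 0 2.5;0 0.2 0 0 0 0 2.5;0 0.2 0 0 0 0 2.5'
```

```text
clock: 12.98
tool_pos: [0.516, -0.0522, 0.0454]
eef_rot: [[0.99, -0.139, 0.003], [-0.139, -0.99, 0.002], [0.002, -0.003, -1.0]]
ft_force: [0.7, 6.5, 7.3]
grip_width: 0.0334
clock: 13.35
tool_pos: [0.5158, -0.0539, 0.0454]
eef_rot: [[0.99, -0.139, 0.003], [-0.139, -0.99, 0.002], [0.002, -0.003, -1.0]]
ft_force: [1.0, 7.6, 7.9]
grip_width: 0.0336
```

```bash
python3 -m pendant '0 0.1 0 0 0 0 2.5;0 0.2 0 0 0 0 2.5;0 0.2 0 0 0 0 2.5'; python3 -m pendant '0 0.1 0 0 0 0 2.5;0 0.2 0 0 0 0 2.5;0 0.2 0 0 0 0 2.5'
```

```text
clock: 13.72
tool_pos: [0.5158, -0.054, 0.0454]
eef_rot: [[0.991, -0.137, 0.003], [-0.137, -0.991, 0.005], [0.002, -0.005, -1.0]]
ft_force: [2.4, 13.1, 8.9]
grip_width: 0.0335
clock: 14.1
tool_pos: [0.5157, -0.0542, 0.0454]
eef_rot: [[0.991, -0.136, 0.002], [-0.136, -0.991, 0.007], [0.001, -0.007, -1.0]]
ft_force: [3.2, 19.9, 9.3]
grip_width: 0.0335
```

Contact: the motion stopped and the force rose to 20 N. The rail centre is at 0.019 along the channel, against about 0.020 predicted. I relax the push, release and rise.

```bash
python3 -m pendant '0 -0.2 0 0 0 0 2.5;0 -0.3 0 0 0 0 2.5;0 -0.3 0 0 0 0 6;0 -0.3 0 0 0 0 6;0 -0.3 0 0 0 0 6' && python3 -m pendant '0 0 -4 0 0 0 6;0 0 -9 0 0 0 6;0 0 -14 0 0 0 7;0 -2 -16 0 0 0 8.5;0 -2 -16 0 0 0 8.5'
python3 - <<'E'
from h import *
np.set_printoptions(precision=4,suppress=True)
X=np.array([.99,-.1411,0]);Y=np.array([.1411,.99,0])
p=cam("wrist");print(p["T"][:3,3])
e=[r["extent"] for r in bot.find_in("rail_mid",p)[:1]][0];print(e)
for r in(e[1],e[3]):
    x=atz(p,(254,r),.064);print(x@X,x@Y)
cv2.imwrite("pics/w5.png",p["frame"])
s=bot.read_state();print(s["tool_pos"])
E
```

```text
clock: 14.72
tool_pos: [0.5139, -0.0574, 0.0443]
eef_rot: [[0.99, -0.141, -0.0], [-0.141, -0.99, -0.0], [-0.0, 0.0, -1.0]]
ft_force: [-0.3, -0.1, 0.2]
grip_width: 0.0597
clock: 15.35
tool_pos: [0.5179, -0.0361, 0.2055]
eef_rot: [[0.99, -0.139, 0.003], [-0.139, -0.99, 0.001], [0.003, -0.001, -1.0]]
ft_force: [-0.7, 0.5, -0.6]
grip_width: 0.085
[0.528  0.0365 0.3474]
[236.0, 82.9, 274.8, 287.6]
0.5196342955868524 0.1252661661435688
0.5203321252941948 -0.08506098745622685
[ 0.5164 -0.0374  0.2037]
```

View pics/w5.png

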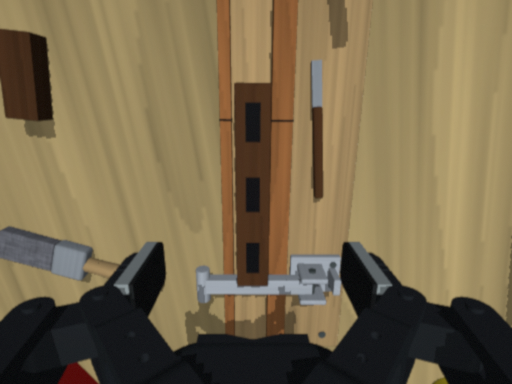

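The wrist view shows the rail's end (row 286) hard against the leaf at (250,286), with the leaf still flat. The handle is at (202,285). I turn back, return to the handle and pinch it again.

```bash
python3 -m pendant '-2 4 0 0 0 -0.18 8.5;-4 8 0 0 0 -0.36 8.5;-5.6 11 0 0 0 -0.54 8.5;-5.6 12.9 0 0 0 -0.72 8.5;-5.6 12.9 0 0 0 -0.9 8.5' && python3 -m pendant '0 0 0 0 0 -0.17 8.5;0 0 0 0 0 -0.34 8.5;0 0 0 0 0 -0.51 7;0 0 0 0 0 -0.67 6;0 0 0 0 0 -0.67 5.5'
python3 - <<'E'
from h import *
np.set_printoptions(precision=4,suppress=True)
p=cam("wrist")
s=bot.read_state();R=s["eef_rot"];print(np.arctan2(R[1,0],R[0,0]),R.T@(np.array([.4425,-.157,.0246])-s["tool_pos"])*100)
print(bot.place_of("tee_handle",p)[:1],proj(p,[.4425,-.157,.046]))
E
```

```text
clock: 16.08
tool_pos: [0.4416, -0.1595, 0.2033]
eef_rot: [[0.724, 0.689, -0.002], [0.689, -0.724, -0.0], [-0.002, -0.001, -1.0]]
ft_force: [0.6, 0.1, 0.4]
grip_width: 0.085
clock: 16.7
tool_pos: [0.4422, -0.1577, 0.2032]
eef_rot: [[0.144, 0.99, -0.002], [0.99, -0.144, 0.0], [-0.0, -0.002, -1.0]]
ft_force: [-0.3, -0.4, -0.6]
grip_width: 0.0551
1.4241567095341483 [ 0.0667  0.0288 17.8822]
[{'position': [252.1, 176.2], 'score': 0.83}] [253.3043 174.7415]
```

```bash
python3 -m pendant '0 0 5 0 0 0 5.5;0 0 10 0 0 0 5.5;0 0 14 0 0 0 5.5;0 0 17 0 0 0 5.5;0 0 17.8 0 0 0 5.5' 25 && python3 -m pendant '0 0 0 0 0 0 3;0 0 0 0 0 0 3;0 0 0 0 0 0 3;0 0 0 0 0 0 3' 25
```

```text
clock: 17.42
tool_pos: [0.4419, -0.157, 0.0247]
eef_rot: [[0.144, 0.99, -0.004], [0.99, -0.144, 0.0], [-0.0, -0.004, -1.0]]
ft_force: [0.4, -0.4, 0.6]
grip_width: 0.0551
clock: 17.92
tool_pos: [0.4431, -0.157, 0.0267]
eef_rot: [[0.142, 0.99, 0.0], [0.99, -0.142, 0.0], [0.0, 0.0, -1.0]]
ft_force: [-4.5, 1.0, -0.2]
grip_width: 0.0394
```

```bash
python3 -m pendant '0 0.05 -1.1 0 0 0 3;0 0.2 -2.2 0 0 0 3;0 0.45 -3.3 0 0 0 3;0 0.8 -4.4 0 0 0 3;0 1.25 -5.45 0 0 0 3' && python3 -m pendant '0 0.55 -1 0 0 0 3;0 1.15 -1.9 0 0 0 3;0 1.85 -2.8 0 0 0 3;0 2.65 -3.6 0 0 0 3;0 3.5 -4.35 0 0 0 3'
```

```text
clock: 18.55
tool_pos: [0.4565, -0.1589, 0.0818]
eef_rot: [[0.141, 0.99, 0.001], [0.99, -0.141, -0.0], [-0.0, 0.001, -1.0]]
ft_force: [2.6, -0.0, -4.6]
grip_width: 0.0396
clock: 19.18
tool_pos: [0.4904, -0.1639, 0.1247]
eef_rot: [[0.142, 0.99, -0.001], [0.99, -0.142, 0.0], [0.0, -0.001, -1.0]]
ft_force: [-1.0, -0.3, -3.8]
grip_width: 0.0391
```

```bash
python3 -m pendant '0 0.9 -0.65 0 0 0 3;0 1.9 -1.25 0 0 0 3;0 2.9 -1.7 0 0 0 3;0 3.95 -2.1 0 0 0 3;0 5 -2.4 0 0 0 3' && python3 -m pendant '0 0.75 -0.15 0 0 0 3;0 1.5 -0.25 0 0 0 3;0 2.2 -0.3 0 0 0 3;0 2.75 -0.3 0 0 0 3;0 2.75 -0.3 0 0 0 3'
```

```text
clock: 19.8
tool_pos: [0.5408, -0.1711, 0.1486]
eef_rot: [[0.141, 0.99, 0.0], [0.99, -0.141, -0.0], [-0.0, 0.0, -1.0]]
ft_force: [-2.2, -1.9, -1.1]
grip_width: 0.0396
clock: 20.42
tool_pos: [0.5681, -0.175, 0.1516]
eef_rot: [[0.141, 0.99, 0.001], [0.99, -0.141, -0.001], [-0.0, 0.001, -1.0]]
ft_force: [-0.6, -1.5, 4.0]
grip_width: 0.0391
```

Upright: the handle travelled 12.5 cm across and 12.5 cm up. I release it, lift clear and check.

```bash
python3 -m pendant '0 0 0 0 0 0 6;0 0 0 0 0 0 6;0 0 0 0 0 0 6;0 0 -3 0 0 0 7;0 0 -8 0 0 0 8.5' && python3 -m pendant '0 -5 -5 0 0 0 8.5;0 -10 -8 0 0 0 8.5;0 -16 -8 0 0 0 8.5;0 -22 -8 0 0 0 8.5;0 -22 -8 0 0 0 8.5'
python3 - <<'E'
from h import *
np.set_printoptions(precision=4,suppress=True)
X=np.array([.99,-.1411,0]);Y=np.array([.1411,.99,0])
a=cam("scene");b=cam("top")
hs=[bot.place_of("tee_handle",q)[:1] for q in(a,b)];print(hs)
try:
    x,e=tri([ray(q,h[0]["position"]) for q,h in zip((a,b),hs)]);print("handle",x,e,x@X,x@Y)
except Exception as ex: print(ex)
for q in(a,b): print([(r["position"],r["score"]) for r in bot.place_of("rail_mid",q)[:3]])
for r in bot.outline_of("rail_mid",b):
    w=np.array([atz(b,q,.064)[:2] for q in np.argwhere(r["mask"])[:,::-1]]);c=np.append(w.mean(0),0);print(r["extent"],c@X,c@Y)
i=np.vstack([a["frame"][145:265,110:400],b["frame"][85:205,105:395]]);cv2.imwrite("pics/end.png",cv2.resize(i,None,fx=2.4,fy=2.4))
E
```

```text
clock: 21.05
tool_pos: [0.566, -0.1741, 0.2307]
eef_rot: [[0.141, 0.99, -0.004], [0.99, -0.141, 0.001], [0.0, -0.004, -1.0]]
ft_force: [1.6, 0.2, 0.1]
grip_width: 0.0845
clock: 21.68
tool_pos: [0.3455, -0.1433, 0.3115]
eef_rot: [[0.142, 0.99, 0.001], [0.99, -0.142, 0.003], [0.003, 0.001, -1.0]]
ft_force: [0.7, -0.5, 0.5]
grip_width: 0.085
[[{'position': [185.3, 168.1], 'score': 0.86}], [{'position': [321.3, 138.1], 'score': 0.67}]]
handle [ 0.5626 -0.1769  0.1714] [np.float64(0.0012050154355731158), np.float64(0.001205015435573205)] 0.5818873955333513 -0.09573823075293007
[([361.8, 170.0], 0.95), ([156.4, 159.5], 0.78), ([238.8, 201.2], 0.61)]
[([269.0, 167.1], 0.92), ([122.6, 246.7], 0.89)]
[86.3, 218.6, 160.5, 275.1] 0.25019229930333164 0.3586947028408906
[394.9, 251.5, 417.9, 274.4] 0.3218443423704223 -0.36749968932023186
[227.0, 151.9, 308.4, 178.1] 0.5144932076341421 0.021001638285041948
```

View pics/end.png

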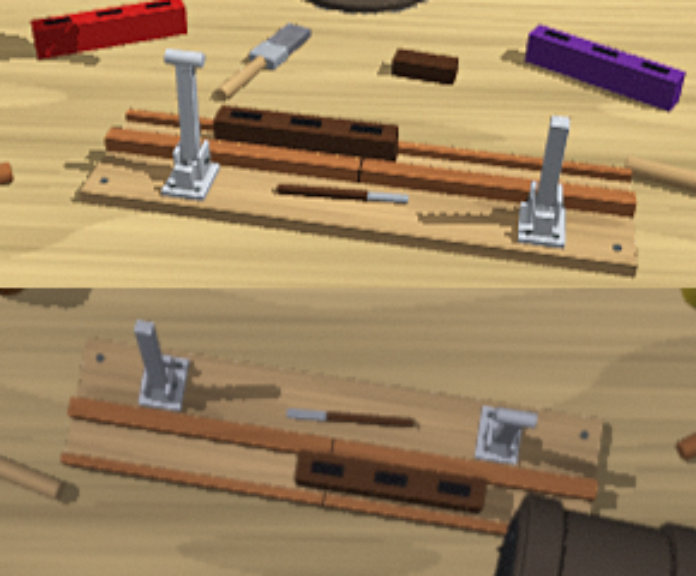

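Both stops are standing: T handle at (185,58) in the upper image, plain leaf at (558,120). The rail lies in the channel with its centre at 0.021 along it, and the arm touches nothing.

```bash
python3 -c "
from workcell import bot
print(bot.job_done(), bot.read_state()['clock'])"
```

```text
the job is handed in; nothing more can be done
the job is handed in; nothing more can be done
```

I did the steps in the order asked and handed the job in; the clock read 21.7 s at the last move. I lowered the T-handled stop flat, then slid the dark rail about 51 mm until it stopped against the leaf, with the wrist force rising to about 20 N. Then I released the rail, returned the stop to upright and backed the arm clear.

**Last checks:**
- **T handle:** it stands 171 mm above the bench, as the text gives for upright. It came out about 5 mm nearer the robot than my estimate of the pin, so the leaf is within about 0.05 rad of vertical.
- **Rail:** its centre is at 21 mm along the channel. It was at 19 mm at contact, and the handle position predicts 18–21 mm. These differences are within the camera error of about 2 mm.
- **Other things:** the plain stop is still standing, and I did not touch it or the red and purple look-alikes.
- **Forces:** the largest reading reported at the end of a move was about 22 N in total, well under the limits.

No check failed. The networks missed the handle once, in the first wrist view, so I read its position from the picture by eye.

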